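Seat the brass keyed plug in the spring tester and hold it

TASK

Pick up the brass-headed keyed plug, turn it so the key on its side (red line on its collar) faces the slot in the blue spring tester (red line on its base), and press it down into the bore against the sprung plunger until its collar rests fully on the steel seat all round. Press a little harder than the spring so the collar bears on the seat, but do not lean hard on it, and finish while still holding it pressed down there: do not let go. Leave the black-headed plug and the loose hex nut where they are.

Things in the scene. Friction and masses are not known exactly. Their poses are not given: they have to be found in the camera images.
- brass_plug: the plug to seat, 0.1 to 0.2 kg, upright. Origin: centre of its underside, z up. From below: round steel pilot, 28 mm diameter, z 0 to 30 mm, its bottom edge bevelled to 23 mm diameter over 4 mm; collar, 46 mm diameter, z 30 to 38; brass grip block, 28 (x) x 20 (y) mm, z 38 to 74. Its key points to the plug's -x; a red line on the collar marks that side.
- plug_grip (a point): point on the brass plug's axis, 62 mm above its underside, axes as the plug's: grip here across the two flats 20 mm apart (along y); the block reaches 24 mm below and 12 mm above this point.
- plug_key (a point): outer face of the brass plug's key, 20 mm from its axis toward -x, 18 mm above its underside. The key is a dark rib on the pilot, 7 mm wide, from z = 6 to 30 mm.
- black_plug: a second plug of the same form and size, but with a black plastic grip block; leave it where it stands (origin: centre of its underside)
- nut: loose dark steel hex nut, 30 x 35 x 16 mm, lying flat; leave it where it lies (origin: centre of its underside)
- tester: the spring tester, fixed: grey base plate 124 (x) x 96 (y) x 12 mm, on it a round blue housing, 62 mm across, with an upright bore 33 mm in diameter, open at the top. Origin: centre of its underside, z up. A key slot 13 mm wide cuts the housing wall over its full height on the -x side, where a red line runs on the base plate. The plug fits with its axes turned as the tester's.
- seat: the bright steel ring that forms the top 8 mm of the housing (54 to 62 mm above the bench), the hard stop for the plug's collar. Same origin and axes as tester.
- seat_top (a point): the point on the bore axis, level with the top face of the seat, 62 mm above the bench; axes as the tester's. A fully seated plug has its underside 30 mm below this point.
- plunger (a joint): travel of the brass sprung plunger in the bore, m, down positive; 0 free, its top then 18 mm below the seat's top. It resists with 3 N at first, rising to 9 N at 12 mm, where the plug's collar meets the seat (its own end, 16 mm, is not reached). It pushes the plug up if let go. When seated, the seat should carry a further 1 to 40 N.
Things that resemble listed ones, but are neither listed nor needed, are in the scene too. What is shaped like the brass_plug but green, pink or turquoise is not meant.

How it is judged:
By the outcome, as a careful person would: the job done as asked, in the order asked, and still so for the second after the job is handed in, while the arm keeps its last pose, push and grip.
It also fails if it takes over 48 s, if anything falls off the work surface, if the arm or the gripper's body presses on something with over 40 N, if the wrist force passes 120 N, or if a joint passes its speed limit or range.

ROBOT

A 6-joint arm with a two-finger parallel gripper is mounted at the origin on a cart in front of the work surface, level with it; the furniture and walls round the work are solid. World frame = base frame: x ahead of the robot, y to its left, z up, the work surface at z = 0. Lengths are in mm, angles in degrees, forces in N, time in s.
With the tool pointing down it reaches from about 350 to 725 mm from the base axis. Payload 4.3 kg.
Tool frame: the origin (TCP) lies midway between the tips of the shut fingers; the grasp point (between the pads) lies 19 mm behind it (robot.hold_point_z is the distance from the TCP to the grasp point, in mm); z points along the fingers, y is the line along which they close (so a half turn about z gives the same grasp; the last joint's range is limited). The gripper opens to 85 mm and grips with 20 to 120 N. Pads are 22 mm wide; open, the fingers measure 114 mm over their backs; the gripper's body (76 mm by 85 mm) begins 54 mm behind the grasp point. The pads swing forward as they close: fully open they stand 13 mm farther back than shut.
Start: joints at [66.102, 21.618, 4.641, 73.018, 0, 83.68], TCP at [173.663, 548.186, 231.329] pointing down, gripper open.
Joint ranges: [-156.06, 156.06], [-48.1, 94.91], [-58.44, 69.94], [-101.28, 121.22], [-78.64, 73.56], [-180, 180]. Speed limits (degrees/s): [147.25, 147.25, 180, 180, 180, 180].

INTERFACE

Orientations are given as a 3x3 rotation matrix whose columns are the frame's x, y, z axes.
In Python, from station import robot, optics gives the robot as it stands.
- The arm moves only by the tool drive_tool, never from a script. Its argument "motion" is a list of rows, each a list of 3 entries, a list of its own where there are three numbers: the shift along the tool's x, y, z each as a share of 0.2 m, from -1 to 1, then the turn, a rotation vector about the tool's x, y, z each as a share of 2 pi rad, from -1 to 1, then the opening, from 0 (shut) to 1 (fully open). In form: [[[x, y, z], [ax, ay, az], fingers], ...]. A call has 1 to 20 rows; each row is the pose to reach, as a shift and turn from the pose commanded when the call began, along the tool's axes at that moment, turning the shorter way round; what a row does not reach only later rows make up. A row lasts 1/8 s, in which the tool goes at most 62.5 mm and 10.7 degrees, less where a joint would pass 70% of its speed; a pose out of reach is approached as far as the arm can. A call with a number of a shift or a turn outside -1 to 1 is refused whole. A call with a gripper value outside its range is refused whole. The fingers move at their own pace and stop on an object; "newtons" is the grip in N (left out, the last holds). Time passes only in rows, so rows that repeat a pose let the fingers close. It gives the time, the measured TCP pose, the force, the opening and the grip force at its end, in the units of the state.
- robot.state(): the state, without advancing time (a new reading comes with each control period).
- optics.camera(name): name is "scene" or "side" or "wrist"; returns a dict with "image" (384x512x3 uint8, red, green, blue), "depth" (384x512 float32, mm along the optical axis (not along the pixel's ray), 0 where there is no reading), "fx", "fy", "cx", "cy" (pixels), "extrinsics" (4x4, takes a point from camera to world coordinates). Camera axes: x right, y up, looking along -z (the intrinsics and any distortion apply to the point x, -y, -z); pixel columns grow to the right and rows downward; lengths in mm; the calibration is good to about 2 mm. A picture is of the moment at which its call begins.
- robot.hand_in(): hands the job in; it is judged then, once.
The state is a dict: "time_s": time; "joint_positions": joint angles; "joint_velocities": joint speeds; "joint_efforts": joint torques, N m; "ee_pos": TCP position; "ee_rot": TCP orientation; "ft_force": force on the tool from outside, world axes, zero at the start; "wrist_torque": the same for the moment, N m; "width": finger opening in mm; "finger_force": force on a finger pad.
Only numpy, scipy, OpenCV 4.12 (cv2) and the standard library are available. Lean on these libraries where they do the work, as an engineer would, in place of code of your own. Each camera call takes 0.05 s, during which the arm holds its last target. There are 200 camera calls.

## Working session

There is one attempt and no reset: what is moved stays moved. The work goes in short steps, Python scripts to look and compute and a tool call to move; the robot and the scene stay as the last step left them, time stands still between calls to the robot, and variables do not carry over. Pictures are saved under pics/ and viewed, at most 10 in all, crops included, and the job is handed in when it is done.

Besides the shell and the picture viewer there is one more tool, called after "Emit:" by a JSON object that holds its "op" and its "data", one argument or row to a line. drive_tool: Moves the arm, as the interface text tells. Its arguments: {"type":"object","properties":{"motion":{"type":"array"},"newtons":{"type":"number"}},"required":["motion"]}

```bash
ls; mkdir -p pics; python3 - <<'E'
from station import robot, optics
import cv2, numpy as np
s=robot.state(); print({k:np.round(v,3).tolist() for k,v in s.items()})
ims=[]
for n in ["scene","side"]:
    c=optics.camera(n); np.savez(f"{n}.npz",**c)
    cv2.imwrite(f"pics/{n}0.png",c["image"][:,:,::-1]); print(n,c["fx"],c["fy"],c["cx"],c["cy"],[k for k in c],np.round(c["extrinsics"],3).tolist())
E
```

```text
pics
{'time_s': 0.0, 'joint_positions': [66.103, 21.662, 4.563, 73.017, -0.0, 83.681], 'joint_velocities': [0.023, -0.031, -0.078, -0.079, 0.053, 0.108], 'joint_efforts': [-0.0, -46.36, 26.988, 0.021, -0.0, -0.0], 'ee_pos': [173.381, 547.558, 230.361], 'ee_rot': [[-0.953, 0.302, -0.001], [0.302, 0.953, -0.002], [0.0, -0.002, -1.0]], 'ft_force': [0.832, -0.616, 0.109], 'wrist_torque': [0.002, 0.018, 0.005], 'finger_force': 0.0, 'width': 85.414}
scene 403.19404826639703 403.19404826639703 261.61101616108306 196.936746070049 ['image', 'depth', 'fx', 'fy', 'cx', 'cy', 'extrinsics'] [[0.68, 0.324, -0.658, -64.733], [-0.733, 0.314, -0.603, -367.18], [0.012, 0.892, 0.451, 469.05], [0.0, 0.0, 0.0, 1.0]]
side 489.93274244414255 489.93274244414255 251.99968678260376 195.75437610070293 ['image', 'depth', 'fx', 'fy', 'cx', 'cy', 'extrinsics'] [[0.999, 0.03, -0.014, 504.891], [-0.027, 0.483, -0.875, -715.827], [-0.02, 0.875, 0.484, 543.118], [0.0, 0.0, 0.0, 1.0]]
```

View pics/scene0.png

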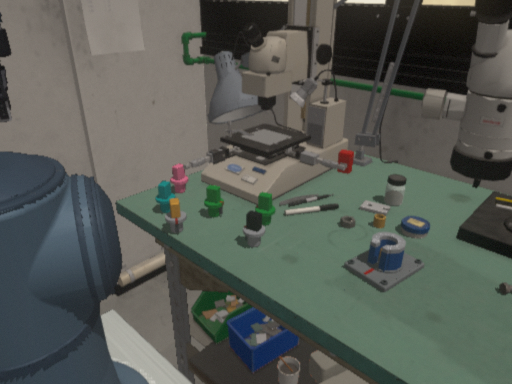

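View pics/side0.png

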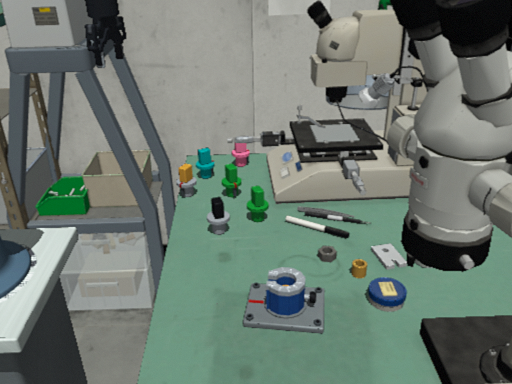

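The scene view shows the brass/orange-headed plug on a grey collar at scene (175,212), side (186,178). The other candidates are black (254,228), green (214,200) and (264,207), turquoise (165,195), pink (179,178), and a small brass bushing (380,220). Only the first has a brass block on a steel pilot and collar. The tester is at scene (386,255), side (285,295), with its red line toward the left. I'll confirm in one crop and measure.

```bash
cat > h.py <<'E'
import numpy as np, cv2
def P(c,u,v,d=None):
    u=np.asarray(u,float);v=np.asarray(v,float)
    d=np.ones_like(u) if d is None else d
    p=np.stack([(u-c["cx"])/c["fx"]*d,-(v-c["cy"])/c["fy"]*d,-d],-1)
    E=c["extrinsics"]; return p@E[:3,:3].T+E[:3,3]
def ray(c,u,v,z):
    o=c["extrinsics"][:3,3]; r=P(c,u,v)-o
    return o+r*((z-o[2])/r[...,2])[...,None]
def proj(c,p):
    E=c["extrinsics"]; q=(np.asarray(p,float)-E[:3,3])@E[:3,:3]
    return np.stack([c["cx"]+c["fx"]*q[...,0]/-q[...,2], c["cy"]-c["fy"]*q[...,1]/-q[...,2]],-1)
def mask(c,lo,hi,box):
    h=cv2.cvtColor(c["image"],cv2.COLOR_RGB2HSV); m=cv2.inRange(h,lo,hi); k=np.zeros_like(m)
    x0,y0,x1,y1=box; k[y0:y1,x0:x1]=m[y0:y1,x0:x1]; return k
E
python3 - <<'E'
from h import *
C={n:dict(np.load(n+".npz")) for n in["scene","side"]}
out=[]
for n,b,t in[("scene",(155,190,195,240),(340,225,430,290)),("side",(170,155,205,205),(235,260,335,335))]:
    c=C[n]
    def pts(m):
        v,u=np.nonzero(m); d=c["depth"][v,u]; return P(c,u,v,d)[d>0]
    q=pts(mask(c,(10,130,80),(28,255,255),b)); print(n,"brass n",len(q),np.round(np.percentile(q,[5,50,95],0)).tolist())
    q=pts(mask(c,(105,120,30),(125,255,255),t)); print("blue",len(q),np.round(np.percentile(q,[5,50,95],0)).tolist())
    for nm,bb in(("plug",b),("tester",t)):
        m=mask(c,(0,140,80),(8,255,255),bb)|mask(c,(172,140,80),(180,255,255),bb); q=pts(m); v,u=np.nonzero(m)
        print(nm,"red",len(q),np.c_[u,v][:25].tolist(),np.round(np.median(q,0)).tolist() if len(q) else 0)
    for bb in(b,t):
        x0,y0,x1,y1=bb; im=c["image"][y0:y1,x0:x1,::-1]; out.append(cv2.resize(im,(390,290),interpolation=cv2.INTER_CUBIC))
cv2.imwrite("pics/crop1.png",np.vstack([np.hstack(out[:2]),np.hstack(out[2:])]))
E
```

```text
scene brass n 164 [[355.0, 268.0, 44.0], [363.0, 273.0, 64.0], [371.0, 286.0, 76.0]]
blue 469 [[532.0, -143.0, 19.0], [545.0, -127.0, 35.0], [712.0, -98.0, 50.0]]
plug red 5 [[176, 218], [176, 219], [176, 220], [176, 221], [176, 222]] [358.0, 266.0, 38.0]
tester red 18 [[370, 269], [371, 269], [372, 269], [368, 270], [369, 270], [370, 270], [371, 270], [372, 270], [367, 271], [368, 271], [369, 271], [370, 271], [366, 272], [367, 272], [368, 272], [369, 272], [365, 273], [366, 273]] [516.0, -106.0, 15.0]
side brass n 204 [[360.0, 266.0, 42.0], [373.0, 273.0, 60.0], [384.0, 286.0, 75.0]]
blue 802 [[536.0, -145.0, 18.0], [561.0, -140.0, 38.0], [587.0, -98.0, 52.0]]
plug red 7 [[181, 182], [182, 182], [181, 183], [180, 184], [180, 185], [180, 186], [180, 187]] [361.0, 265.0, 38.0]
tester red 35 [[249, 300], [250, 300], [251, 300], [252, 300], [253, 300], [254, 300], [255, 300], [256, 300], [257, 300], [258, 300], [249, 301], [250, 301], [251, 301], [252, 301], [253, 301], [254, 301], [255, 301], [256, 301], [257, 301], [258, 301], [259, 301], [260, 301], [261, 301], [262, 301], [252, 302]] [516.0, -107.0, 13.0]
```

View pics/crop1.png

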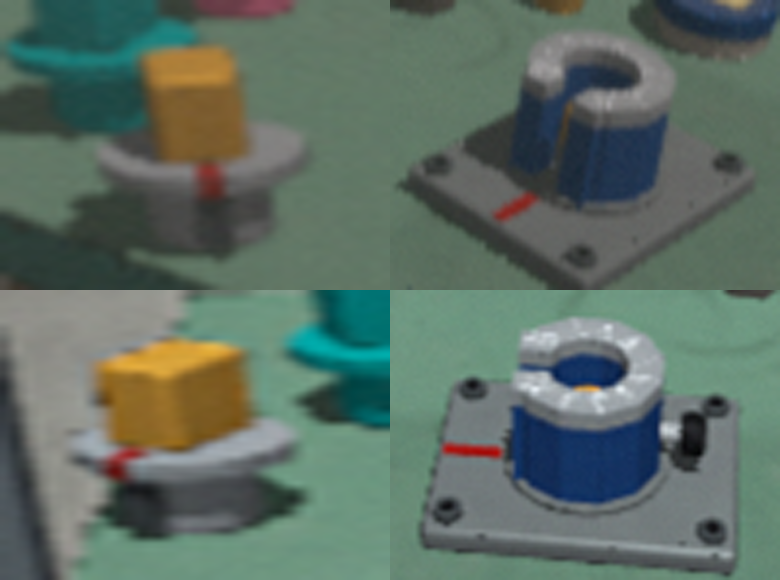

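The crop confirms it: a brass block on a grey steel collar with its red mark and key to the near-left. The tester shows its slot and red line on the left (its −x side).

```bash
python3 - <<'E'
from h import *
from station import robot,optics
c=optics.camera("wrist"); s=robot.state(); R=s["ee_rot"];E=c["extrinsics"]
print(c["fx"],c["cx"],c["cy"],"cam in tool",np.round(np.array(R).T@(E[:3,3]-s["ee_pos"]),1),np.round(np.array(R).T@E[:3,:3],2).tolist())
R=np.array(R); d=np.array([369,279,0])-s["ee_pos"]; print("tool shift to above plug",np.round(R.T@np.array([d[0],d[1],0]),1))
C={n:dict(np.load(n+".npz")) for n in["scene","side"]}
for n,t in[("scene",(340,225,430,290)),("side",(235,260,275,335))]:
    c=C[n]; m=mask(c,(0,120,70),(9,255,255),t)|mask(c,(171,120,70),(180,255,255),t); v,u=np.nonzero(m)
    q=ray(c,u,v,12.)[:,:2].astype(np.float32); vx,vy,x,y=cv2.fitLine(q,cv2.DIST_L2,0,.01,.01).ravel(); print(n,"line",np.degrees(np.arctan2(vy,vx)),x,y)
E
```

```text
340.53262330266114 260.6810335284787 186.51548215514836 cam in tool [  73.9   -0.5 -143.9] [[0.0, 0.96, 0.29], [1.0, -0.0, 0.0], [0.0, 0.29, -0.96]]
tool shift to above plug [-267.6 -197.1    0.3]
scene line -8.009914 517.99786 -104.9758
side line -7.3952603 517.80084 -106.62459
```

Emit:
{"op": "drive_tool", "data": {
  "motion": [
    [[-0.3,-0.2,0],[0,0,-0.03],1],
    [[-0.6,-0.4,0],[0,0,-0.06],1],
    [[-0.9,-0.7,0],[0,0,-0.09],1],
    [[-1,-0.9,0],[0,0,-0.12],1],
    [[-1,-0.985,0],[0,0,-0.15],1],
    [[-1,-0.985,0],[0,0,-0.18],1],
    [[-1,-0.985,0],[0,0,-0.196],1],
    [[-1,-0.985,0],[0,0,-0.196],1]
  ],
  "newtons": 50
}}

```text
time_s: 1.15
ee_pos: [304.7, 299.7, 231.2]
ee_rot: [[-0.604, -0.797, -0.0], [-0.797, 0.604, -0.0], [0.0, 0.0, -1.0]]
ft_force: [0.1, -0.1, -0.0]
width: 85.3
finger_force: 0.0
```

Emit:
{"op": "drive_tool", "data": {
  "motion": [
    [[-0.11,-0.2,0.1],[0,0,0],1],
    [[-0.11,-0.318,0.2],[0,0,0],1],
    [[-0.11,-0.318,0.3],[0,0,0],1],
    [[-0.11,-0.318,0.3],[0,0,0],1],
    [[-0.11,-0.318,0.3],[0,0,0],1]
  ]
}}

```text
time_s: 1.78
ee_pos: [368.8, 279.6, 171.8]
ee_rot: [[-0.603, -0.798, 0.0], [-0.798, 0.603, 0.0], [-0.0, -0.0, -1.0]]
ft_force: [-0.2, -0.1, -0.3]
width: 85.4
finger_force: 0.0
```

```bash
python3 - <<'E'
from h import *
from station import robot,optics
c=optics.camera("wrist"); s=robot.state(); np.savez("w1.npz",**c); print(s["ee_pos"],s["ee_rot"])
cv2.imwrite("pics/w1.png",c["image"][:,:,::-1])
print(proj(c,[[369,279,74],[369,279,38]]))
E
```

```text
[369.08853004 279.79989639 172.1935542 ] [[-6.02285033e-01 -7.98280310e-01  1.13385360e-03]
 [-7.98280109e-01  6.02285921e-01  7.32146181e-04]
 [-1.26736194e-03 -4.64172086e-04 -9.99999089e-01]]
[[260.8447492  187.13028661]
 [260.82730034 174.5962587 ]]
```

View pics/w1.png

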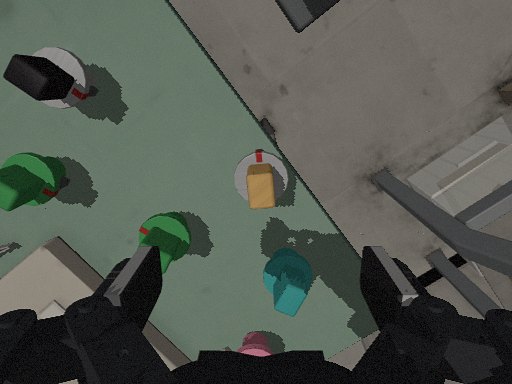

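The wrist view shows the brass plug at (261,180) with its red mark up at (259,156). Turquoise (290,290) and green (165,235) stand near, so I'll narrow the opening. Next I measure the block's top face and yaw.

```bash
python3 - <<'E'
from h import *
c=dict(np.load("w1.npz")); c["fx"]=float(c["fx"])
m=mask(c,(10,110,60),(28,255,255),(225,140,300,230)); v,u=np.nonzero(m); d=c["depth"][v,u]; q=P(c,u,v,d); top=abs(q[:,2]-74)<4
print("z pct",np.percentile(q[:,2],[5,50,95]),top.sum())
q=ray(c,u[top],v[top],74.)[:,:2].astype(np.float32); print("top rect",cv2.minAreaRect(q))
# collar: grey low-sat at z~38
v,u=np.mgrid[140:225,220:305]; v=v.ravel();u=u.ravel(); p=P(c,u,v,c["depth"][v,u]); k=abs(p[:,2]-38)<3.5
z=np.zeros((384,512),np.uint8); z[v[k],u[k]]=255
h=cv2.convexHull(np.c_[u[k],v[k]].astype(np.int32)).reshape(-1,2).astype(float); w=ray(c,h[:,0],h[:,1],38.)[:,:2].astype(np.float32); print("collar",cv2.minEnclosingCircle(w),cv2.fitEllipse(w))
r=mask(c,(0,120,60),(8,255,255),(235,140,285,175))|mask(c,(172,120,60),(180,255,255),(235,140,285,175)); v,u=np.nonzero(r); rr=ray(c,u,v,38.)[:,:2]; print("red",len(u),rr.mean(0))
for n,b in(("turq",(255,240,320,320)),("green",(135,205,195,275))):
    lo,hi=((80,100,40),(100,255,255)) if n=="turq" else ((50,150,40),(75,255,255))
    v,u=np.nonzero(mask(c,lo,hi,b)); q=P(c,u,v,c["depth"][v,u]); print(n,np.percentile(q,[5,50,95],0).round().tolist())
E
```

```text
z pct [52.40755403 74.90699781 76.19589471] 923
top rect ((370.49822998046875, 280.6923522949219), (28.39423942565918, 19.358421325683594), 57.496456146240234)
collar ((370.7745056152344, 281.0508728027344), 23.354692459106445) ((370.9636535644531, 281.1121520996094), (45.4665412902832, 46.19108200073242), 144.49952697753906)
red 65 [360.80396371 264.83920272]
turq [[389.0, 352.0, 33.0], [404.0, 365.0, 50.0], [423.0, 381.0, 76.0]]
green [[452.0, 259.0, 12.0], [464.0, 273.0, 49.0], [475.0, 294.0, 73.0]]
```

Emit:
{"op": "drive_tool", "data": {
  "motion": [
    [[-0.011,-0.004,0.05],[0,0,-0.013],0.55],
    [[-0.011,-0.004,0.2],[0,0,-0.013],0.55],
    [[-0.011,-0.004,0.35],[0,0,-0.013],0.55],
    [[-0.011,-0.004,0.48],[0,0,-0.013],0.55],
    [[-0.011,-0.004,0.58],[0,0,-0.013],0.55],
    [[-0.011,-0.004,0.64],[0,0,-0.013],0.55],
    [[-0.011,-0.004,0.64],[0,0,-0.013],0.55],
    [[-0.011,-0.004,0.64],[0,0,-0.013],0.55]
  ],
  "newtons": 80
}}

```text
time_s: 2.82
ee_pos: [371.6, 281.1, 44.2]
ee_rot: [[-0.535, -0.845, 0.002], [-0.845, 0.535, 0.001], [-0.002, -0.001, -1.0]]
ft_force: [-0.9, 0.3, 0.1]
width: 47.0
finger_force: 0.0
```

Emit:
{"op": "drive_tool", "data": {
  "motion": [
    [[0,0,0],[0,0,0],0],
    [[0,0,0],[0,0,0],0],
    [[0,0,0],[0,0,0],0],
    [[0,0,0],[0,0,0],0],
    [[0,0,0],[0,0,0],0],
    [[0,0,0],[0,0,0],0]
  ],
  "newtons": 80
}}

```text
time_s: 3.58
ee_pos: [371.6, 280.9, 44.1]
ee_rot: [[-0.535, -0.845, 0.002], [-0.845, 0.535, 0.001], [-0.002, -0.001, -1.0]]
ft_force: [0.0, -0.5, 6.4]
width: 18.9
finger_force: 78.4
```

Emit:
{"op": "drive_tool", "data": {
  "motion": [
    [[0,0,-0.15],[0,0,0],0],
    [[0,0,-0.4],[0,0,0],0],
    [[0,0,-0.65],[0,0,0],0],
    [[0.1,-0.15,-0.75],[0,0,0.02],0],
    [[0.25,-0.4,-0.75],[0,0,0.045],0],
    [[0.4,-0.65,-0.75],[0,0,0.07],0],
    [[0.54,-0.85,-0.75],[0,0,0.09],0],
    [[0.58,-0.93,-0.75],[0,0,0.091],0],
    [[0.58,-0.93,-0.75],[0,0,0.091],0],
    [[0.58,-0.93,-0.75],[0,0,0.091],0]
  ]
}}

```text
time_s: 4.82
ee_pos: [465.1, 84.0, 193.0]
ee_rot: [[-0.906, -0.423, -0.001], [-0.423, 0.906, 0.001], [0.001, 0.001, -1.0]]
ft_force: [-1.1, 0.7, -1.5]
width: 19.1
finger_force: 78.7
```

Emit:
{"op": "drive_tool", "data": {
  "motion": [
    [[0,-0.2,0],[0,0,0.02],0],
    [[0,-0.45,0],[0,0,0.045],0],
    [[-0.01,-0.7,0],[0,0,0.07],0],
    [[-0.02,-0.9,0],[0,0,0.09],0],
    [[-0.02,-1,0],[0,0,0.091],0],
    [[-0.02,-1,0],[0,0,0.091],0],
    [[-0.02,-1,0],[0,0,0.091],0],
    [[-0.02,-1,0],[0,0,0.091],0]
  ]
}}

```text
time_s: 5.82
ee_pos: [553.2, -95.2, 193.4]
ee_rot: [[-0.991, 0.134, -0.0], [0.134, 0.991, 0.001], [0.001, 0.0, -1.0]]
ft_force: [-0.5, 0.1, -1.3]
width: 18.8
finger_force: 78.9
```

```bash
python3 - <<'E'
from h import *
from station import robot,optics
s=robot.state(); print(s["ee_pos"],s["ee_rot"],s["time_s"])
for n in("wrist","side","scene"):
    c=optics.camera(n); np.savez(n+"2.npz",**c)
    if n=="wrist": cv2.imwrite("pics/w2.png",c["image"][:,:,::-1])
E
```

```text
[553.17930227 -95.23391721 193.35359579] [[-9.90917413e-01  1.34470966e-01 -4.88927679e-04]
 [ 1.34470692e-01  9.90917415e-01  5.56501042e-04]
 [ 5.59320185e-04  4.85700130e-04 -9.99999726e-01]] 5.825
```

View pics/w2.png

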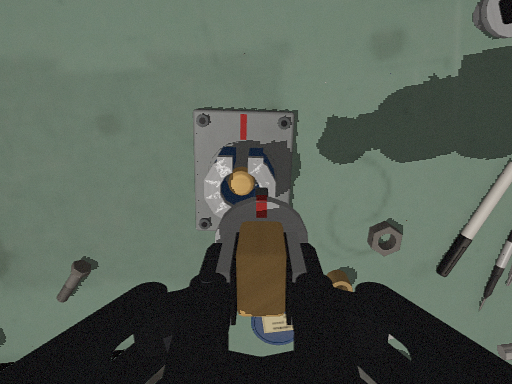

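The wrist view shows the red base line at (243,127), the slot at (241,155) and the seat ring around (240,185). The held plug's collar is at (262,240), with its red mark at (262,207) facing the same way as the tester's line. Now I fit the seat circle and yaw from all three views, plus the held plug's offset.

```bash
cat > m.py <<'E'
from h import *
from scipy.optimize import least_squares
def seat(c,box,g=(561,-112)):
    x0,y0,x1,y1=box; v,u=np.mgrid[y0:y1,x0:x1]; v=v.ravel();u=u.ravel()
    p=P(c,u,v,c["depth"][v,u]); r=np.hypot(p[:,0]-g[0],p[:,1]-g[1])
    k=(abs(p[:,2]-62)<3)&(r<45)
    m=np.zeros((384,512),np.uint8); m[v[k],u[k]]=255
    cs,_=cv2.findContours(m,cv2.RETR_CCOMP,cv2.CHAIN_APPROX_NONE); b=np.vstack([a for a in cs if len(a)>8]).reshape(-1,2).astype(float)
    w=ray(c,b[:,0],b[:,1],62.)[:,:2]
    def f(q):
        d=np.hypot(*(w-q[:2]).T); return np.where(abs(d-31)<abs(d-16.5),d-31,d-16.5)
    s=least_squares(f,g,loss="soft_l1",f_scale=.7); return s.x,np.median(abs(f(s.x))),len(w),np.median(p[k,2])
def redline(c,box,z):
    m=mask(c,(0,120,50),(9,255,255),box)|mask(c,(171,120,50),(180,255,255),box); v,u=np.nonzero(m)
    q=ray(c,u,v,float(z))[:,:2].astype(np.float32); vx,vy,x,y=cv2.fitLine(q,cv2.DIST_HUBER,0,.01,.01).ravel()
    return len(u),np.degrees(np.arctan2(vy,vx)),q.mean(0)
E
python3 - <<'E'
from m import *
L=lambda n:dict(np.load(n+".npz"))
for n,b,r in(("wrist2",(190,140,300,240),(230,105,260,142)),("scene",(350,220,420,290),(340,255,380,290)),("side",(255,260,325,330),(240,290,275,310))):
    c=L(n); s=seat(c,b); l=redline(c,r,12); d=s[0]-l[2]; print(n,s,l,"dir",np.degrees(np.arctan2(d[1],d[0])))
c=L("wrist2")
m=mask(c,(0,90,30),(9,255,255),(240,190,285,222))|mask(c,(171,90,30),(180,255,255),(240,190,285,222)); v,u=np.nonzero(m); q=P(c,u,v,c["depth"][v,u]); print("plug red",len(u),np.median(q,0))
v,u=np.mgrid[190:260,205:320];v=v.ravel();u=u.ravel(); p=P(c,u,v,c["depth"][v,u]); z0=np.median(q[:,2]); k=abs(p[:,2]-z0)<4
h=cv2.convexHull(np.c_[u[k],v[k]].astype(np.int32)).reshape(-1,2).astype(float);h=h[h[:,1]<245]; w=ray(c,h[:,0],h[:,1],float(z0))[:,:2]
s=least_squares(lambda a:np.hypot(*(w-a).T)-23,(553,-95),loss="soft_l1",f_scale=.7); print("collar ctr",s.x,np.abs(s.fun).max(),"z",z0, "keydir",np.degrees(np.arctan2(*(np.median(q,0)[:2]-s.x)[::-1])))
v,u=np.nonzero(mask(c,(10,110,30),(28,255,255),(225,215,300,320))); p=P(c,u,v,c["depth"][v,u]); zt=np.percentile(p[:,2],90); print("brass z pct",np.percentile(p[:,2],[10,50,90]))
E
```

```text
wrist2 (array([ 562.80305078, -115.38097876]), np.float64(0.9138343350805069), 258, np.float64(63.34359118192492)) (155, np.float32(-9.874345), array([ 516.8503  , -107.743835], dtype=float32)) dir -9.43605362546482
scene (array([ 560.38276251, -113.2959568 ]), np.float64(1.3835778533083811), 119, np.float64(63.27839054750808)) (26, np.float32(-8.319881), array([ 517.9979, -104.9758], dtype=float32)) dir -11.105965138585056
side (array([ 562.02078346, -116.05265423]), np.float64(0.6758518682055907), 155, np.float64(61.795329045176686)) (40, np.float32(-5.572647), array([ 517.8009  , -106.624596], dtype=float32)) dir -12.035739182527601
plug red 252 [533.97584798 -93.10839736 188.84491905]
collar ctr [553.04209813 -95.57960149] 0.9474874402530062 z 188.84491905174917 keydir 172.6149818305375
brass z pct [203.56814268 223.94484986 225.07242245]
```

Emit:
{"op": "drive_tool", "data": {
  "motion": [
    [[-0.06,-0.094,0],[0,0,0.005],0],
    [[-0.06,-0.094,0.1],[0,0,0.005],0],
    [[-0.06,-0.094,0.2],[0,0,0.005],0],
    [[-0.06,-0.094,0.3],[0,0,0.005],0],
    [[-0.06,-0.094,0.36],[0,0,0.005],0],
    [[-0.06,-0.094,0.4],[0,0,0.005],0],
    [[-0.06,-0.094,0.4],[0,0,0.005],0],
    [[-0.06,-0.094,0.4],[0,0,0.005],0],
    [[-0.06,-0.094,0.4],[0,0,0.005],0]
  ]
}}

```text
time_s: 7.1
ee_pos: [563.7, -117.1, 114.0]
ee_rot: [[-0.986, 0.168, 0.001], [0.168, 0.986, -0.0], [-0.001, -0.0, -1.0]]
ft_force: [0.3, -0.6, -0.8]
width: 18.8
finger_force: 79.0
```

```bash
python3 - <<'E'
from h import *
from station import robot,optics
s=robot.state(); print(s["ee_pos"],s["ee_rot"],s["ft_force"],s["time_s"])
o=[]
for n,b in(("wrist",(190,90,330,250)),("side",(220,180,360,340)),("scene",(330,170,440,296))):
    c=optics.camera(n); np.savez(n+"3.npz",**c); x0,y0,x1,y1=b
    o.append(cv2.resize(c["image"][y0:y1,x0:x1,::-1],(266,304),interpolation=cv2.INTER_CUBIC))
cv2.imwrite("pics/c3.png",np.hstack(o))
E
```

```text
[ 563.66582944 -117.13127423  114.03916099] [[-9.85826535e-01  1.67761731e-01  1.42987517e-03]
 [ 1.67761417e-01  9.85827568e-01 -3.37302443e-04]
 [-1.46619680e-03 -9.26438133e-05 -9.99998921e-01]] [ 0.3333836  -0.59493554 -0.78148203] 7.1
```

View pics/c3.png

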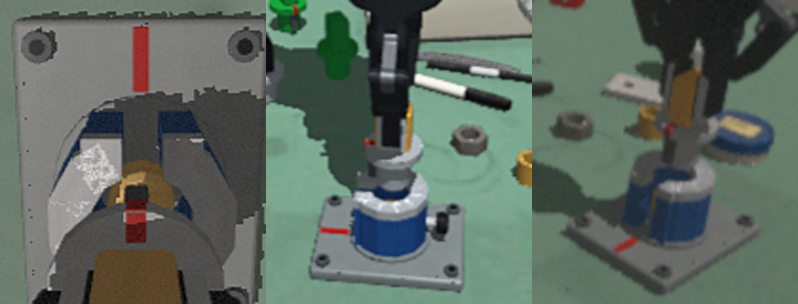

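The wrist crop shows the key at (137,195) just above the slot, which is centred at about (142,150), so it's nearly aligned. Checking the residual numerically in that view.

```bash
python3 - <<'E'
from m import *
L=lambda n:dict(np.load(n+".npz"))
c=L("wrist3"); p0=np.array([563.67,-117.13]); 
s=seat(c,(190,130,330,220),(562.5,-115.5)); l=redline(c,(250,98,275,145),12); d=s[0]-l[2]; print(s,l,"dir",np.degrees(np.arctan2(d[1],d[0])))
# screws / plate left edge
g=c["image"].astype(int)
e=[]
for v in range(105,240,3):
    row=c["image"][v,190:215].astype(int); sat=row.max(1)-row.min(1); k=np.nonzero(sat<12)[0]
    if len(k): e.append((190+k[0],v))
e=np.array(e,float); w=ray(c,e[:,0],e[:,1],12.)[:,:2].astype(np.float32); vx,vy,x,y=cv2.fitLine(w,cv2.DIST_HUBER,0,.01,.01).ravel(); print("plate edge",np.degrees(np.arctan2(vy,vx)),x,y)
n=np.array([-vy,vx]); print("dist centre to edge",abs((s[0]-[x,y])@n), "plug", abs((p0-[x,y])@n))
m=mask(c,(0,90,30),(9,255,255),(250,195,275,225))|mask(c,(171,90,30),(180,255,255),(250,195,275,225)); v,u=np.nonzero(m); q=P(c,u,v,c["depth"][v,u]); z0=np.median(q[:,2]); print("plugred",np.median(q,0))
v,u=np.mgrid[190:250,205:330];v=v.ravel();u=u.ravel(); p=P(c,u,v,c["depth"][v,u]); k=abs(p[:,2]-z0)<4
h=cv2.convexHull(np.c_[u[k],v[k]].astype(np.int32)).reshape(-1,2).astype(float);h=h[h[:,1]<235]; w=ray(c,h[:,0],h[:,1],float(z0))[:,:2]
f=least_squares(lambda a:np.hypot(*(w-a).T)-23,p0,loss="soft_l1",f_scale=.7); print("collar",f.x,"keydir",np.degrees(np.arctan2(*(np.median(q,0)[:2]-f.x)[::-1])))
# side views of ring from side3
print("side",seat(L("side3"),(255,260,325,330),(562,-115)))
E
```

```text
(array([ 562.92746635, -115.36505217]), np.float64(0.9958790689350465), 299, np.float64(63.3255083594095)) (272, np.float32(-11.131424), array([ 516.6218  , -107.645836], dtype=float32)) dir -9.464259983125848
plate edge -9.368362 546.38934 -160.62393
dist centre to edge 47.347321415019124 plug 45.726784589905215
plugred [ 544.61623313 -114.32479844  109.42917382]
collar [ 563.49528386 -117.59445069] keydir 170.17444014292857
side (array([ 562.03269279, -115.89100891]), np.float64(0.9293463816401406), 134, np.float64(61.736499173570735))
```

Emit:
{"op": "drive_tool", "data": {
  "motion": [
    [[0.006,0.01,0],[0,0,0],0],
    [[0.006,0.01,0],[0,0,0],0],
    [[0.006,0.01,0.03],[0,0,0],0],
    [[0.006,0.01,0.05],[0,0,0],0],
    [[0.006,0.01,0.07],[0,0,0],0],
    [[0.006,0.01,0.09],[0,0,0],0],
    [[0.006,0.01,0.1],[0,0,0],0],
    [[0.006,0.01,0.11],[0,0,0],0],
    [[0.006,0.01,0.11],[0,0,0],0]
  ]
}}

```text
time_s: 8.38
ee_pos: [562.2, -114.8, 91.2]
ee_rot: [[-0.986, 0.168, -0.0], [0.168, 0.986, 0.0], [0.0, 0.0, -1.0]]
ft_force: [-0.3, 0.5, -1.3]
width: 19.2
finger_force: 79.0
```

Emit:
{"op": "drive_tool", "data": {
  "motion": [
    [[0,0,0.015],[0,0,0],0],
    [[0,0,0.03],[0,0,0],0],
    [[0,0,0.045],[0,0,0],0],
    [[0,0,0.06],[0,0,0],0],
    [[0,0,0.06],[0,0,0],0],
    [[0,0,0.06],[0,0,0],0]
  ]
}}

```text
time_s: 9.12
ee_pos: [562.7, -114.9, 79.8]
ee_rot: [[-0.986, 0.168, 0.001], [0.168, 0.986, -0.0], [-0.001, -0.0, -1.0]]
ft_force: [-1.4, 0.5, 6.0]
width: 18.6
finger_force: 79.8
```

Emit:
{"op": "drive_tool", "data": {
  "motion": [
    [[0,0,0.005],[0,0,0],0],
    [[0,0,0.01],[0,0,0],0],
    [[0,0,0.015],[0,0,0],0],
    [[0,0,0.015],[0,0,0],0],
    [[0,0,0.015],[0,0,0],0]
  ]
}}

```text
time_s: 9.75
ee_pos: [562.7, -114.9, 77.0]
ee_rot: [[-0.986, 0.168, 0.001], [0.168, 0.986, -0.0], [-0.001, -0.0, -1.0]]
ft_force: [-2.0, 0.2, 6.9]
width: 18.9
finger_force: 79.9
```

Emit:
{"op": "drive_tool", "data": {
  "motion": [
    [[0,0,0.003],[0,0,0],0],
    [[0,0,0.005],[0,0,0],0],
    [[0,0,0.005],[0,0,0],0],
    [[0,0,0.005],[0,0,0],0]
  ]
}}

```text
time_s: 10.25
ee_pos: [562.7, -114.9, 76.3]
ee_rot: [[-0.986, 0.168, 0.001], [0.168, 0.986, -0.0], [-0.001, -0.0, -1.0]]
ft_force: [-1.1, 1.1, 7.4]
width: 19.0
finger_force: 80.6
```

Emit:
{"op": "drive_tool", "data": {
  "motion": [
    [[0,0,0.0015],[0,0,0],0],
    [[0,0,0.003],[0,0,0],0],
    [[0,0,0.003],[0,0,0],0],
    [[0,0,0.003],[0,0,0],0]
  ]
}}

```text
time_s: 10.75
ee_pos: [562.7, -114.9, 76.2]
ee_rot: [[-0.986, 0.168, 0.002], [0.168, 0.986, -0.0], [-0.002, -0.0, -1.0]]
ft_force: [-3.0, 1.3, 11.0]
width: 19.3
finger_force: 81.0
```

Emit:
{"op": "drive_tool", "data": {
  "motion": [
    [[0,0,0.002],[0,0,0],0],
    [[0,0,0.004],[0,0,0],0],
    [[0,0,0.004],[0,0,0],0],
    [[0,0,0.004],[0,0,0],0]
  ]
}}

```text
time_s: 11.25
ee_pos: [562.7, -114.9, 76.2]
ee_rot: [[-0.986, 0.168, 0.002], [0.168, 0.986, -0.001], [-0.002, -0.0, -1.0]]
ft_force: [-4.8, 2.2, 16.7]
width: 18.8
finger_force: 81.8
```

Emit:
{"op": "drive_tool", "data": {
  "motion": [
    [[0,0,0.002],[0,0,0],0],
    [[0,0,0.004],[0,0,0],0],
    [[0,0,0.004],[0,0,0],0],
    [[0,0,0.004],[0,0,0],0]
  ]
}}

```text
time_s: 11.75
ee_pos: [562.7, -114.9, 76.1]
ee_rot: [[-0.986, 0.168, 0.002], [0.168, 0.986, -0.001], [-0.002, -0.0, -1.0]]
ft_force: [-7.2, 2.7, 21.6]
width: 18.5
finger_force: 82.5
```

```bash
python3 - <<'E'
from h import *
from station import robot,optics
s=robot.state(); print(s["ee_pos"],s["ft_force"],s["wrist_torque"],s["time_s"])
o=[]
for n,b in(("wrist",(190,90,330,250)),("side",(235,210,335,324)),("scene",(345,190,425,281))):
    c=optics.camera(n); np.savez(n+"4.npz",**c); x0,y0,x1,y1=b
    o.append(cv2.resize(c["image"][y0:y1,x0:x1,::-1],(266,304),interpolation=cv2.INTER_CUBIC))
    if n=="side": S=c
cv2.imwrite("pics/c4.png",np.hstack(o))
c=dict(np.load("wrist4.npz")); v,u=np.mgrid[150:260,190:330]; p=P(c,u.ravel(),v.ravel(),c["depth"][v,u].ravel()); r=np.hypot(p[:,0]-562.7,p[:,1]+114.9); k=(abs(p[:,2]-70)<5)&(r<23.5)&(r>14)
A=np.c_[p[k,:2]-[562.7,-114.9],np.ones(k.sum())]; print("collar top plane",k.sum(),np.linalg.lstsq(A,p[k,2],rcond=None)[0], p[k].min(0),p[k].max(0))
E
```

```text
[ 562.72442574 -114.86661157   76.14684482] [-7.15884138  2.74364449 21.62389241] [ 0.41836885  1.56607169 -0.09572805] 11.75
collar top plane 2051 [ 7.49889211e-02 -9.75730856e-03  7.19946888e+01] [ 540.00069593 -137.06402712   65.0048403 ] [565.75665265 -92.67853578  74.97762588]
```

View pics/c4.png

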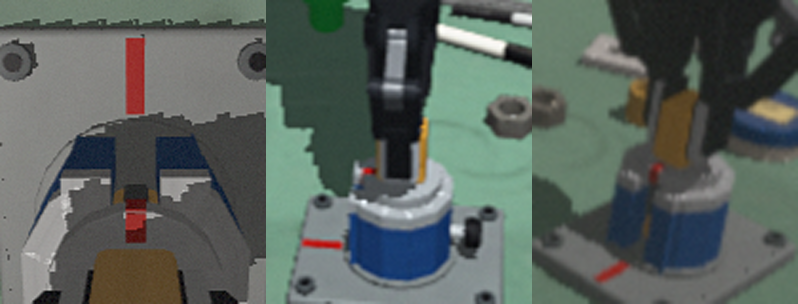

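The crops show the collar on the seat, the key in the slot, and the marks lined up. A robust check for plug tilt compares top-face and collar planes with the hanging view.

```bash
python3 - <<'E'
from m import *
for n,c0,zt in(("wrist3",(563.6,-117.3),114),("wrist4",(562.7,-114.9),76.15)):
    c=dict(np.load(n+".npz")); v,u=np.mgrid[100:384,150:380]; v=v.ravel();u=u.ravel(); p=P(c,u,v,c["depth"][v,u])
    x=p[:,:2]-c0; a=np.radians(-9.6); R=np.array([[np.cos(a),np.sin(a)],[-np.sin(a),np.cos(a)]]); l=x@R.T; r=np.hypot(*x.T)
    zc=zt-44+38
    for nm,k in(("collar",(r<21.5)&(l[:,0]<-15.5)&(abs(p[:,2]-zc-1)<4)),("top",(abs(l[:,0])<12)&(abs(l[:,1])<7.5)&(abs(p[:,2]-zc-37)<4)),("seat",(r<29)&(r>25)&(abs(p[:,2]-63)<3))):
        f=least_squares(lambda q:l[k]@q[:2]+q[2]-p[k,2],(0,0,zc),loss="soft_l1",f_scale=.3); print(n,nm,k.sum(),"slope deg",np.degrees(f.x[:2]).round(2),"z",f.x[2].round(2))
E
```

```text
wrist3 collar 562 slope deg [0.43 0.4 ] z 109.37
wrist3 top 2217 slope deg [0.63 0.38] z 145.18
wrist3 seat 913 slope deg [0.17 0.01] z 63.43
wrist4 collar 545 slope deg [ 0.63 -0.14] z 71.74
wrist4 top 2202 slope deg [ 0.27 -0.24] z 107.38
wrist4 seat 1293 slope deg [0.01 0.02] z 63.37
```

Top-to-seat measures 44.0 mm, exactly the seated value, with under 0.3° of tilt. I'll ease off the sideways load so the collar bears evenly.

Emit:
{"op": "drive_tool", "data": {
  "motion": [
    [[0.003,0.001,0],[0,0,0],0],
    [[0.006,0.001,0],[0,0,0],0],
    [[0.006,0.001,0],[0,0,0],0],
    [[0.006,0.001,0],[0,0,0],0]
  ]
}}

```text
time_s: 12.4
ee_pos: [562.7, -114.9, 76.2]
ee_rot: [[-0.986, 0.168, 0.004], [0.168, 0.986, -0.001], [-0.004, -0.001, -1.0]]
ft_force: [-3.4, 0.9, 18.6]
width: 18.9
finger_force: 81.7
```

Emit:
{"op": "drive_tool", "data": {
  "motion": [
    [[0,0,0.001],[0,0.001,0],0],
    [[0,0,0.002],[0,0.001,0],0],
    [[0,0,0.002],[0,0.001,0],0],
    [[0,0,0.002],[0,0.001,0],0]
  ]
}}

```text
time_s: 12.9
ee_pos: [562.8, -114.9, 76.2]
ee_rot: [[-0.986, 0.168, -0.002], [0.168, 0.986, -0.0], [0.001, -0.001, -1.0]]
ft_force: [-4.6, 1.8, 22.2]
width: 19.0
finger_force: 82.3
```

```bash
python3 - <<'E'
from station import robot
s=robot.state(); print(s["ft_force"],s["joint_velocities"]); print(robot.hand_in())
E
```

```text
[-4.55111803  1.84823287 22.15355149] [ 0.05688251 -0.07294654  0.07869026  0.03960824  0.06539954 -0.01489373]
the job is handed in; nothing more can be done
None
```

The brass plug is seated in the spring tester with its key in the slot. The arm is still gripping it and pressing down, with an estimated 14 N on the seat beyond the spring, and the job is handed in at about 13 s.

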